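# Read the logger on a coasting rover wheel

## Task

Push the rover wheel round by its peg, gently, so that it coasts by itself at about one turn in four to six seconds (never faster than one in two). While it coasts, hold the reader upright over the small square logger and travel with it, close above but with nothing touching the wheel, for a good six seconds without a break. Then stand the reader back upright in the middle of its pad and let go; the wheel may go on coasting, and everything else on the bench stays where it is.

Things in the scene. Friction and masses are not known exactly. Their poses are not given: they have to be found in the camera images.
- stand: Wheel stand, fixed to the bench: square steel base plate 170 x 170 x 14 mm with a short bearing post, carrying the wheel flat (axis vertical). Origin: underside centre of the plate, on the wheel's axis, at bench height.
- wheel (a joint): Angle of the rover wheel about the vertical axis, rad, anticlockwise from above positive, no stops: direction of the logger from the axis, from world x. Mass about 1 kg, moment of inertia nominally 0.007 kg m2 (hidden, 0.75 to 1.3 times); bearing drag nominally 0.0003 N m s/rad viscous plus 0.00015 N m dry: it slows by about a quarter to a half in 7 s.
- wheel_hub (a point): Centre of the wheel's rim disc, on the axis, 105 mm above the bench. The wheel lies flat: black tyre 248 mm over its treads, from 47 to 102 mm above the bench; aluminium rim disc 202 mm across, its top at 105 mm; hub cap 36 mm across, to 113 mm.
- logger_top (a point): Centre of the top of the logger: flat black box 32 x 42 x 12 mm fixed on the rim disc, 80 mm from the axis; its top is 117 mm above the bench. It turns with the wheel.
- peg_top (a point): Top centre of the spin peg: upright round aluminium pin 18 mm in diameter, rising 45 mm from the rim disc (from 105 to 150 mm above the bench), 80 mm from the axis, straight across the axis from the logger. It turns with the wheel.
- reader: Handheld reader standing on its pad: round black antenna head, 64 mm across and 16 mm high, at the bottom; neck 36 mm across up to 28 mm; square grey handle 28 x 28 mm from 28 to 105 mm (thin black cap to 107 mm). About 0.22 kg. Origin: centre of the antenna's flat underside, the face that reads; z up the handle; x and y square to the handle's faces.
- reader_grip (a point): Point on the axis of the reader's handle, 78 mm above its underside, good to grip. The reader reads when its underside centre is within 25 mm sideways of the logger's centre and 3 to 45 mm above the logger's top.
- pad: The reader's pad, fixed to the bench: flat grey square slab 110 x 110 x 12 mm. Origin: centre of its underside, at bench height; its top is 12 mm higher.
- battery: Bystander: grey battery pack 75 x 40 x 30 mm with a paper band. Origin: underside centre.
- gearmotor: Bystander: lying steel gear motor, about 110 x 38 x 38 mm. Origin: underside centre.
- driver: Bystander: screwdriver lying on the bench, about 200 mm long.
- bracket: Bystander: black printed bridge bracket 90 x 60 x 46 mm. Origin: underside centre.
- spare_tyre: Bystander: black rubber tyre 110 mm across, 40 mm high, lying flat. Origin: underside centre.
- chassis: Bystander: open black chassis tub 200 x 130 x 55 mm. Origin: underside centre.
Things that resemble listed ones, but are neither listed nor needed, are in the scene too. What is shaped like the reader but purple or white is not meant.

How it is judged (in metres and radians):
On the way, in this order (a step that is already met when the one before it is completed fails the run):
1. the wheel coasts by itself, touched by nothing, at 0.7 rad/s or more ((velocity of joint wheel above 0.7 rad/s or velocity of joint wheel below -0.7 rad/s) and contact force between stand and anything else below 0.3 N), for 0.3 s.
2. for 5 s without a break the upright reader stays within 25 mm sideways of the turning logger and 3 to 45 mm above it, with nothing touching the wheel ((velocity of joint wheel above 0.3 rad/s or velocity of joint wheel below -0.3 rad/s) and contact force between stand and anything else below 0.3 N and horizontal distance between reader and logger_top below 0.025 m and z of reader in the frame of logger_top between 0.003 and 0.045 m and angle between reader's own z axis and vertical below 0.26 rad), for 5 s.
At the end, for the whole second after the job is handed in: The reader stands upright (within 0.1 rad) and still on its pad, within 30 mm of the pad's centre, released; nothing touches the wheel, which may still coast; no bystander has moved 30 mm (horizontal distance between reader and pad below 0.03 m and height (world z) of reader between 0.009 and 0.016 m and angle between reader's own z axis and vertical below 0.1 rad and linear speed of reader below 0.02 m/s and contact force between stand and anything else below 0.3 N and distance of each of battery, gearmotor, driver, bracket, spare_tyre, chassis from where it was at the start of the episode below 0.03 m).
It fails at once if the wheel spins faster than 3.2 rad/s (velocity of joint wheel above 3.2 rad/s or velocity of joint wheel below -3.2 rad/s).
It fails at once if the wheel or its stand is struck harder than 30 N (contact force between stand and anything else above 30 N).
It fails at once if the reader tips over (more than 0.7 rad) (angle between reader's own z axis and vertical above 0.7 rad).
It fails at once if a bystander is pushed 30 mm or more (distance of any of battery, gearmotor, driver, bracket, spare_tyre, chassis from where it was at the start of the episode above 0.03 m).
It also fails if it takes over 67 s, if anything falls off the work surface, if the arm or the gripper's body presses on something with over 40 N, if the wrist force passes 120 N, or if a joint passes its speed limit or range.

## Robot

A 6-joint arm with a two-finger parallel gripper is mounted at the origin on the work surface. World frame = base frame: x ahead of the robot, y to its left, z up, the work surface at z = 0. Lengths are in mm, angles in rad, forces in N, time in s.
With the tool pointing down it reaches from about 350 to 975 mm from the base axis. Payload 17.4 kg.
Tool frame: the origin (TCP) lies midway between the tips of the shut fingers; the grasp point (between the pads) lies 19 mm behind it (arm.grip_depth is the z of the grasp point in the tool frame, in mm); z points along the fingers, y is the line along which they close (so a half turn about z gives the same grasp; the last joint's range is limited). The gripper opens to 85 mm and grips with 20 to 120 N. Pads are 22 mm wide; open, the fingers measure 114 mm over their backs; the gripper's body (76 mm by 85 mm) begins 54 mm behind the grasp point. The pads swing forward as they close: fully open they stand 13 mm farther back than shut.
Start: joints at [1.177, 0.116, 1.442, -0, 1.584, -0.038], TCP at [235.138, 632.726, 231.303] pointing down, gripper open.
Joint ranges: [-2.83, 2.83], [-0.83, 2.19], [0.07, 2.5], [-1.14, 4.28], [0.01, 3], [-2.97, 2.97]. Speed limits (rad/s): [1.89, 1.89, 2.22, 3.14, 3.14, 3.14].

## Interface

Orientations are given as a unit quaternion [x, y, z, w].
In Python, from station import arm gives the robot as it stands. The module is installed in compiled form; this text tells all that it offers.
- The arm moves only by the shell command python3 -m crank 'ROWS' [FORCE]. ROWS is text: rows parted by semicolons, each of 7 numbers parted by spaces: the turn, a rotation vector about the world's x, y, z in units of pi/2 rad (1.0 is pi/2 rad), then the shift along the world's x, y, z in units of 0.25 m (1.0 is 0.25 m), then the closure, from -1 (fully open) to 1 (shut). In form: rx ry rz tx ty tz hand; .... A call has 1 to 20 rows; each row is the pose to reach, as a shift and turn from the pose commanded when the call began; what a row does not reach only later rows make up. A row lasts 1/8 s, in which the tool goes at most 62.5 mm and 10.7 degrees, less where a joint would pass 70% of its speed; a pose out of reach is approached as far as the arm can. A call with a number of a shift or a turn outside -1 to 1 is refused whole. A call with a gripper value outside its range is refused whole. The fingers move at their own pace and stop on an object; FORCE is the grip in N (left out, the last holds). Time passes only in rows, so rows that repeat a pose let the fingers close. It gives the time, the measured TCP pose, the force, the opening and the grip force at its end, in the units of the state.
- arm.state(): the state, without advancing time (a new reading comes with each control period).
- arm.grab_frame(name): name is "scene" or "top" or "wrist"; returns the picture (480x640x3 uint8, red, green, blue); there is no depth.
- arm.camera_info(name): a dict with "intrinsics" (3x3 intrinsics, pixels), "rvec" (rotation vector, rad) and "tvec" (3), from world to camera coordinates, as OpenCV has them. Camera axes: x right, y down, z forward; pixel columns grow to the right and rows downward; lengths in mm; the calibration is good to about 2 mm. The wrist camera is an equidistant fisheye: a pixel r from the principal point sees the ray r / f radians off the axis. A picture is of the moment at which its call begins: read the wrist's pose just before it. camera_info takes no time and is no camera call; for the wrist camera it gives the pose at the moment of the call.
- arm.hand_in(): hands the job in; it is judged then, once.
The state is a dict: "clock": time; "joints": joint angles; "joint_velocities": joint speeds; "tau": joint torques, N m; "tcp_pos": TCP position; "tool_rot": TCP orientation; "ft_force": force on the tool from outside, world axes, zero at the start; "moment": the same for the moment, N m; "finger_gap": opening from 0.0 (shut) to 1.0 (fully open); "grasp_force": force on a finger pad.
Only numpy, scipy, OpenCV 4.12 (cv2) and the standard library are available. Lean on these libraries where they do the work, as an engineer would, in place of code of your own. Each camera call takes 0.05 s, during which the arm holds its last target. There are 200 camera calls.

## Working session

There is one attempt and no reset: what is moved stays moved. The work goes in short steps, Python scripts to look and compute and a shell command to move; the robot and the scene stay as the last step left them, time stands still between calls to the robot, and variables do not carry over. Pictures are saved under pics/ and viewed, at most 10 in all, crops included, and the job is handed in when it is done.

```bash
mkdir -p pics; cat > h.py <<'E'
import numpy as np, cv2
from station import arm
def ray(name,px,info=None):
    i=info or arm.camera_info(name); K=np.array(i["intrinsics"],float)
    R=cv2.Rodrigues(np.array(i["rvec"],float))[0]; t=np.array(i["tvec"],float).ravel()
    v=np.array([(px[0]-K[0,2])/K[0,0],(px[1]-K[1,2])/K[1,1],1.0])
    if name=="wrist":
        r=np.hypot(v[0],v[1]); v=np.array([v[0]/r*np.sin(r),v[1]/r*np.sin(r),np.cos(r)]) if r>0 else v
    return -R.T@t, R.T@v
def onz(name,px,z,info=None):
    c,d=ray(name,px,info); return c+d*(z-c[2])/d[2]
def proj(name,P):
    i=arm.camera_info(name); 
    return cv2.projectPoints(np.array(P,float).reshape(-1,1,3),np.array(i["rvec"],float),np.array(i["tvec"],float),np.array(i["intrinsics"],float),None)[0].reshape(-1,2)
def snap(name,f=None):
    im=arm.grab_frame(name)
    if f: cv2.imwrite(f"pics/{f}.png",im[:,:,::-1])
    return im
E
python3 - <<'E'
from h import *
for n in ("scene","top"):
    snap(n,n+"0"); c,d=ray(n,(320,240)); print(n,c,d)
print(arm.state())
E
```

```text
scene [1152.08620755  302.63233142 1117.20469646] [-0.49656761 -0.30131098 -0.81402661]
top [ 277.5070234   -64.44717988 1405.52591284] [ 0.23624626 -0.01628546 -0.97210506]
{'clock': 0.1, 'joints': array([ 1.17725952e+00,  1.16419434e-01,  1.44218427e+00,  1.85698249e-07,
        1.58397202e+00, -3.77777261e-02]), 'joint_velocities': array([ 1.41959890e-05, -1.11654414e-03, -2.50912848e-03,  9.42975430e-04,
       -7.81823586e-04,  9.50447978e-04]), 'tau': array([ 1.63916684e-03, -7.33671498e+01, -6.33790398e+01,  1.49954809e-05,
        5.19614216e-03, -7.09054848e-05]), 'tcp_pos': array([235.03696115, 632.58802442, 230.65733294]), 'tool_rot': array([ 1.76942948e-01,  9.84220987e-01, -4.80132503e-04, -1.05274752e-04]), 'ft_force': array([ 0.03161215,  0.52156622, -0.59834649]), 'moment': array([-0.01935872,  0.00097819, -0.0006365 ]), 'grasp_force': 0.0, 'finger_gap': 1.0023566332718115}
```

View pics/top0.png

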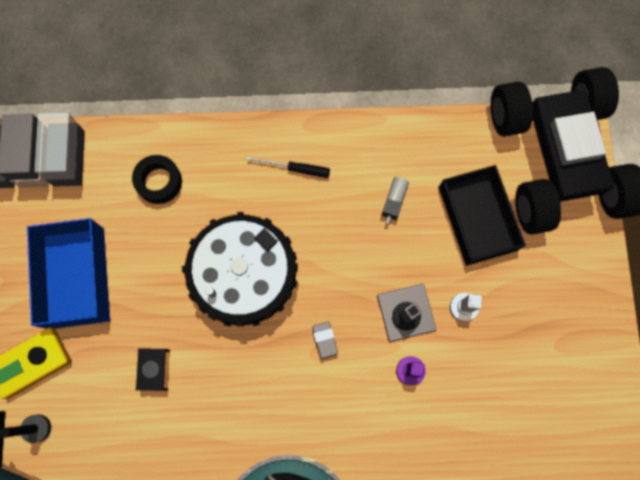

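View pics/scene0.png

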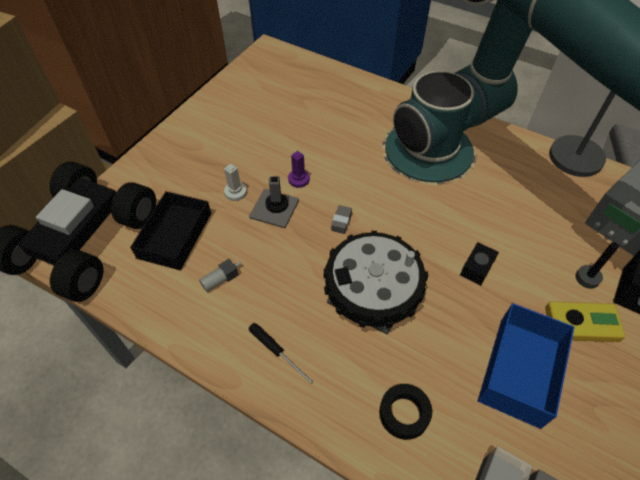

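The top view shows the wheel at about (239,267), the logger at (265,240), the peg at (211,295), the reader on its pad at (406,312), and the white and purple decoys at (466,305) and (411,370). The scene view shows the wheel at (376,277), the logger at (344,276), the peg at (410,257) and the reader at (275,195).

```bash
python3 - <<'E'
from h import *
T=cv2.imread("pics/top0.png"); S=cv2.imread("pics/scene0.png")
np.set_printoptions(precision=1,suppress=True)
def disc(im,name,seed,r):
    hsv=cv2.cvtColor(im,cv2.COLOR_BGR2HSV)
    m=((hsv[...,1]<60)&(hsv[...,2]>120)).astype(np.uint8); k=np.zeros_like(m); cv2.circle(k,seed,r,1,-1)
    c=max(cv2.findContours(m*k,cv2.RETR_EXTERNAL,cv2.CHAIN_APPROX_NONE)[0],key=cv2.contourArea)
    h=cv2.convexHull(c)[:,0].astype(float)
    P=np.array([onz(name,p,105)[:2] for p in h])
    A=np.c_[2*P,np.ones(len(P))]; x=np.linalg.lstsq(A,(P**2).sum(1),rcond=None)[0]
    print(name,"disc",x[:2],"R",np.sqrt(x[2]+x[:2]@x[:2]))
disc(T,"top",(239,267),62); disc(S,"scene",(376,277),60)
for n,px in (("top",dict(logger=(265,240,117),peg=(210,294,150),reader=(412,311,119),pad=(406,312,12),purple=(415,369,107),white=(474,300,107))),("scene",dict(logger=(344,276,117),peg=(410,254,150),reader=(275,178,119),pad=(275,207,12)))):
    for k,(u,v,z) in px.items(): print(n,k,onz(n,(u,v),z))
a=cv2.resize(T[270:350,360:490],None,fx=6,fy=6,interpolation=cv2.INTER_CUBIC)
b=cv2.resize(S[160:240,235:340],None,fx=6,fy=6,interpolation=cv2.INTER_CUBIC)
cv2.imwrite("pics/c1.png",a)
E
```

```text
top disc [541.4  87.8] R 101.41331786949097
scene disc [542.7  85.5] R 99.84722870601671
top logger [594.6  30.9 117. ]
top peg [477.1 142.2 150. ]
top reader [ 432.4 -271.5  119. ]
top pad [ 443.4 -275.    12. ]
top purple [ 314.1 -271.7  107. ]
top white [ 452.6 -405.2  107. ]
scene logger [600.8  32.5 117. ]
scene peg [489.4 142.4 150. ]
scene reader [ 431.6 -273.4  119. ]
scene pad [ 445.4 -273.7   12. ]
```

View pics/c1.png

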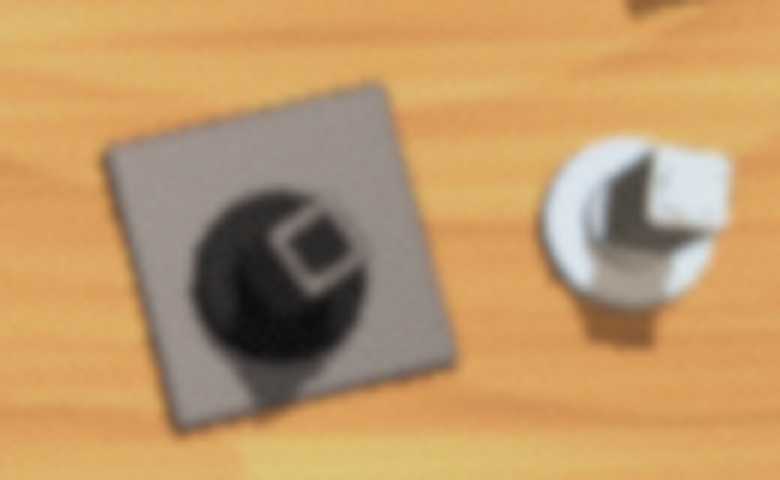

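The crop shows the pad's corners at about (107,150), (378,85), (455,362) and (178,430). The handle top is a square turned roughly 35° to the image, with corners at about (272,240), (325,205), (370,245) and (315,297). I'll move over the reader and check with the wrist camera.

```bash
python3 -m crank '0 0 0 .4 -1 .2 -1;0 0 0 .4 -1 .2 -1;0 0 0 .4 -1 .2 -1;0 0 0 .4 -1 .2 -1;0 0 0 .4 -1 .2 -1' | tail -3; python3 -m crank '0 0 0 .4 -1 0 -1;0 0 0 .4 -1 0 -1;0 0 0 .4 -1 0 -1;0 0 0 .4 -1 0 -1;0 0 0 .4 -1 0 -1' | tail -3;python3 -m crank '0 0 0 0 -1 0 -1;0 0 0 0 -1 0 -1;0 0 0 0 -1 0 -1;0 0 0 0 -1 0 -1' | tail -3;python3 -m crank '0 0 0 0 -.62 0 -1;0 0 0 0 -.62 0 -1;0 0 0 0 -.62 0 -1;0 0 0 0 -.62 0 -1;0 0 0 0 -.62 0 -1' | tail -3
python3 - <<'E'
from h import *
np.set_printoptions(precision=2,suppress=True)
f=lambda p:onz("top",(360+p[0]/6,270+p[1]/6),Z)[:2]
Z=12; C=np.array([f(p) for p in [(107,150),(378,85),(455,362),(178,430)]]); print("pad",C.mean(0),np.linalg.norm(np.diff(C,axis=0),axis=1))
Z=119; C=np.array([f(p) for p in [(272,240),(322,205),(370,248),(315,297)]]); d=np.diff(C,axis=0); print("handle",C.mean(0),np.linalg.norm(d,axis=1),np.degrees(np.arctan2(d[:,1],d[:,0])))
s=arm.state(); print(s["clock"],s["joints"],s["tcp_pos"],s["tool_rot"]); snap("wrist","w1")
E
```

```text
ft_force: [-0.1, 0.1, 0.2]
finger_gap: 0.999
grasp_force: 0.0
ft_force: [-0.2, -0.1, -0.0]
finger_gap: 0.997
grasp_force: 0.0
ft_force: [2.5, 0.1, -0.5]
finger_gap: 1.0
grasp_force: 0.0
ft_force: [0.3, 0.9, -0.1]
finger_gap: 1.001
grasp_force: 0.0
pad [ 442.04 -276.26] [105.89 107.42 106.74]
handle [ 431.77 -274.1 ] [21.49 21.99 25.9 ] [ -57.36 -134.81  129.02]
2.475 [-0.61 -0.25  1.71  0.    1.68 -1.82] [ 435.1  -271.76  281.12] [ 0.18  0.98  0.   -0.  ]
```

View pics/w1.png

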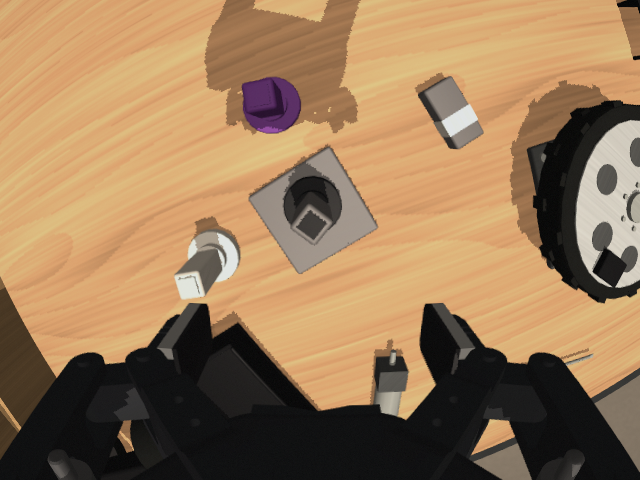

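The wrist view shows the reader's handle top at about (312,225), corners near (310,206), (332,225), (313,243) and (292,223), on the pad with corners (328,146), (378,226), (302,273) and (250,199). I'll refine this with a crop.

```bash
python3 - <<'E'
from h import *
im=cv2.imread("pics/w1.png"); cv2.imwrite("pics/c2.png",cv2.resize(im[190:260,270:360],None,fx=8,fy=8,interpolation=cv2.INTER_CUBIC))
E
```

```text
(no output)
```

View pics/c2.png

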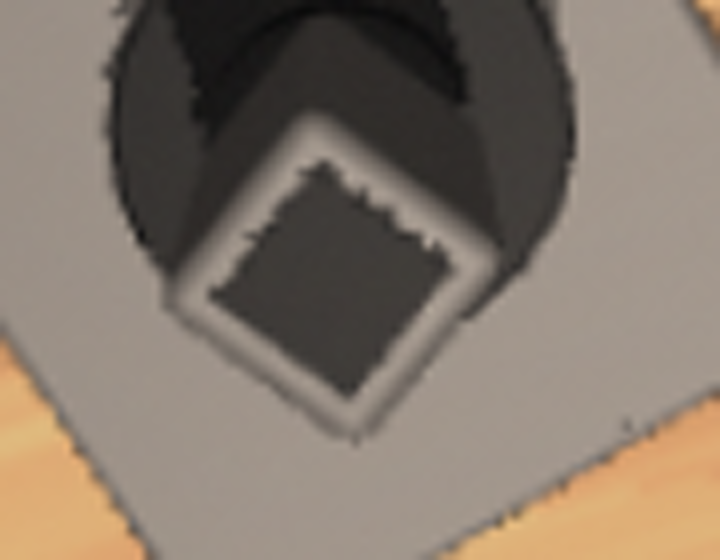

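In the crop, the handle top's outer corners are at (318,110), (500,258), (355,435) and (170,295), and the cap corners are at (320,160), (455,268), (350,398) and (208,293).

```bash
python3 - <<'E'
from h import *
np.set_printoptions(precision=2,suppress=True)
for Z,q in ((117,[(318,110),(500,258),(355,435),(170,295)]),(119,[(320,160),(455,268),(350,398),(208,293)])):
    C=np.array([onz("wrist",(270+(p[0]+.5)/8-.5,190+(p[1]+.5)/8-.5),Z)[:2] for p in q]); d=np.roll(C,-1,0)-C
    print(C.mean(0),np.linalg.norm(d,axis=1),np.degrees(np.arctan2(d[:,1],d[:,0]))%90)
C=np.array([onz("wrist",p,12)[:2] for p in [(328,146),(378,226),(302,273),(250,199)]]);d=np.roll(C,-1,0)-C
print("pad",C.mean(0),np.linalg.norm(d,axis=1))
s=arm.state();x,y=s["tool_rot"][:2];print("tool y deg",np.degrees(np.arctan2(2*y*y-1,2*x*y)),s["tcp_pos"])
E
```

```text
[ 435.06 -275.11] [24.82 24.73 24.91 25.31] [29.99 31.36 31.33 31.13]
[ 435.03 -275.35] [18.21 17.93 18.8  18.48] [30.34 31.65 32.05 29.81]
pad [ 445.72 -276.69] [107.09 104.56 105.8  105.37]
tool y deg 69.65776263555819 [ 435.22 -271.46  281.3 ]
```

```bash
python3 -m crank '0 0 -.43 -.004 -.014 -.2 -1;0 0 -.43 -.004 -.014 -.2 -1;0 0 -.43 -.004 -.014 -.2 -1;0 0 -.43 -.004 -.014 -.2 -1;0 0 -.43 -.004 -.014 -.2 -1;0 0 -.43 -.004 -.014 -.4 -1;0 0 -.43 -.004 -.014 -.6 -1;0 0 -.43 -.004 -.014 -.75 -1;0 0 -.43 -.004 -.014 -.84 -1;0 0 -.43 -.004 -.014 -.84 -1;0 0 -.43 -.004 -.014 -.84 -1' 60; python3 -m crank '0 0 0 0 0 0 0;0 0 0 0 0 0 .4;0 0 0 0 0 0 1;0 0 0 0 0 0 1;0 0 0 0 0 0 1;0 0 0 0 0 0 1' 60
```

```text
clock: 3.9
tcp_pos: [434.7, -275.8, 72.6]
tool_rot: [0.492, 0.87, -0.0, 0.001]
ft_force: [0.1, 0.7, 0.4]
finger_gap: 1.006
grasp_force: 0.0
clock: 4.65
tcp_pos: [434.3, -275.9, 71.7]
tool_rot: [0.493, 0.87, -0.0, 0.0]
ft_force: [0.2, 1.1, 5.5]
finger_gap: 0.321
grasp_force: 59.1
```

```bash
python3 -m crank '0 0 0 0 0 .1 1;0 0 0 0 0 .3 1;0 0 0 0 0 .55 1;0 0 0 0 .1 .8 1;0 0 0 0 .3 .8 1;0 0 0 .05 .5 .8 1;0 0 0 .05 .7 .8 1;0 0 0 .05 .9 .8 1;0 0 0 .05 1 .8 1;0 0 0 .05 1 .8 1' 80 ; python3 -m crank '0 0 0 .06 .15 0 1;0 0 0 .06 .3 0 1;0 0 0 .06 .42 0 1;0 0 0 .06 .48 0 1;0 0 0 .06 .48 0 1;0 0 0 .06 .48 0 1'
python3 - <<'E'
from h import *
snap("scene","s2");snap("top","t2")
s=arm.state();print(s["tcp_pos"],s["joints"])
a=cv2.imread("pics/s2.png")[130:370,230:490];b=cv2.imread("pics/t2.png")[150:390,110:370]
cv2.imwrite("pics/c3.png",cv2.resize(np.hstack([a,b]),None,fx=1.53,fy=1.53,interpolation=cv2.INTER_CUBIC))
E
```

```text
clock: 5.9
tcp_pos: [446.5, -24.4, 271.0]
tool_rot: [0.492, 0.871, -0.0, -0.0]
ft_force: [-0.2, -0.6, -1.8]
finger_gap: 0.322
grasp_force: 78.9
clock: 6.65
tcp_pos: [461.7, 93.3, 271.2]
tool_rot: [0.493, 0.87, -0.0, 0.0]
ft_force: [0.2, -0.2, -1.8]
finger_gap: 0.316
grasp_force: 79.3
[461.72185356  93.36563822 271.33589829] [ 1.45478774e-01 -3.44350420e-01  1.79949520e+00 -1.89961350e-04
  1.68638579e+00 -3.93009565e-01]
```

View pics/c3.png

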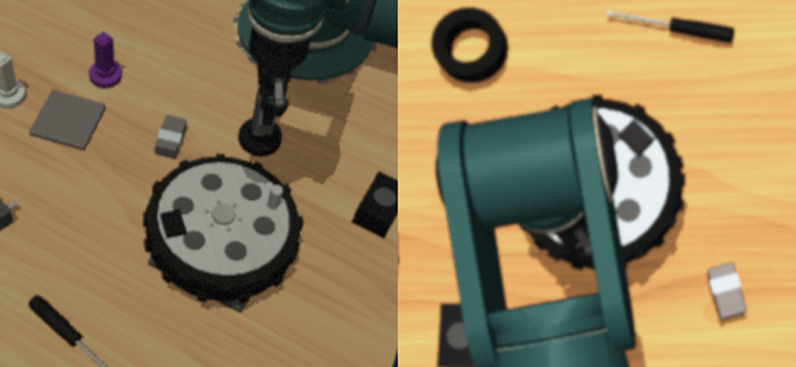

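The crop shows the reader held upright beside the wheel, with the peg at scene pixel (410,254) and the logger at (344,276), so neither has moved. I'll compute the push arc.

```bash
python3 -m crank '0 0 0 0 0 -.1 1;0 0 0 0 0 -.2 1;0 0 0 0 0 -.28 1;0 0 0 0 0 -.305 1;0 0 0 0 0 -.305 1' 
python3 - <<'E'
from h import *
w=[.3]*5+[.4,.5,.6,.7,.8,.9,1.,1.1,1.2,1.3,1.4]
p=3.05-np.cumsum(w)/8
print([tuple(np.round([.32*(np.cos(a)-np.cos(3.05)),.32*(np.sin(a)-np.sin(3.05))],3)) for a in p],p[-1])
E
```

```text
clock: 7.38
tcp_pos: [461.7, 94.1, 195.3]
tool_rot: [0.493, 0.87, 0.0, 0.0]
ft_force: [-0.3, -0.1, -1.4]
finger_gap: 0.319
grasp_force: 79.4
[(np.float64(0.001), np.float64(0.012)), (np.float64(0.003), np.float64(0.024)), (np.float64(0.005), np.float64(0.036)), (np.float64(0.008), np.float64(0.047)), (np.float64(0.011), np.float64(0.059)), (np.float64(0.016), np.float64(0.074)), (np.float64(0.023), np.float64(0.093)), (np.float64(0.033), np.float64(0.115)), (np.float64(0.047), np.float64(0.139)), (np.float64(0.065), np.float64(0.165)), (np.float64(0.088), np.float64(0.193)), (np.float64(0.118), np.float64(0.22)), (np.float64(0.154), np.float64(0.245)), (np.float64(0.196), np.float64(0.266)), (np.float64(0.246), np.float64(0.282)), (np.float64(0.301), np.float64(0.29))] 1.6249999999999998
```

```bash
python3 -m crank '0 0 0 .001 .012 0 1;0 0 0 .003 .024 0 1;0 0 0 .005 .036 0 1;0 0 0 .008 .047 0 1;0 0 0 .011 .059 0 1;0 0 0 .016 .074 0 1;0 0 0 .023 .093 0 1;0 0 0 .033 .115 0 1;0 0 0 .047 .139 0 1;0 0 0 .065 .165 0 1;0 0 0 .088 .193 0 1;0 0 0 .118 .220 0 1;0 0 0 .154 .245 0 1;0 0 0 .196 .266 0 1;0 0 0 .246 .282 0 1;0 0 0 .301 .290 0 1;0 0 0 .301 .290 0 1'
python3 - <<'E'
from h import *
s=arm.state();print(s["clock"],s["tcp_pos"]);snap("scene","s3");s=arm.state();print(s["clock"])
a=cv2.imread("pics/s3.png")[180:340,300:460]
b=cv2.imread("pics/s2.png")[180:340,300:460]
cv2.imwrite("pics/c4.png",cv2.resize(np.hstack([b,a]),None,fx=2.5,fy=2.5,interpolation=cv2.INTER_CUBIC))
E
```

```text
clock: 9.5
tcp_pos: [537.7, 166.7, 194.7]
tool_rot: [0.493, 0.87, -0.0, -0.0]
ft_force: [0.1, -1.6, -2.6]
finger_gap: 0.319
grasp_force: 79.2
9.5 [537.67664397 166.66446515 194.65638236]
9.55
```

View pics/c4.png

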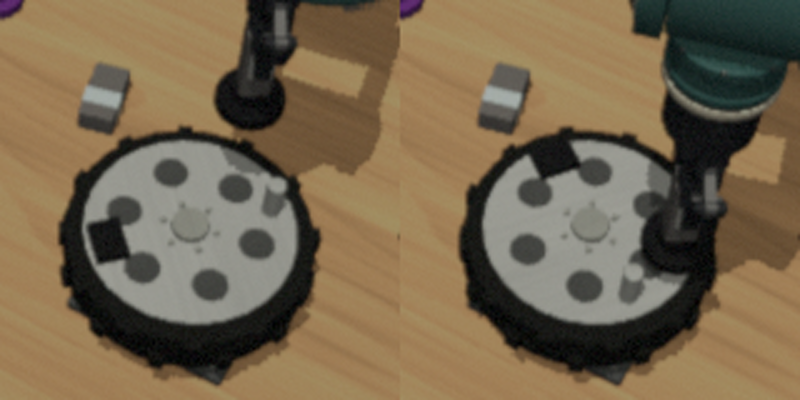

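The crop shows the wheel turned clockwise. The logger is at about scene pixel (362,243) and the peg at (393,288), clear of the reader head.

```bash
cat > ang.py <<'E'
from h import *
W=np.array([542,86.5])
TH=np.linspace(-np.pi,np.pi,720,endpoint=False)
def polar(im,rs,z,name="scene"):
    P=np.array([[W[0]+r*np.cos(t),W[1]+r*np.sin(t),z] for r in rs for t in TH])
    q=proj(name,P).astype(np.float32); g=cv2.cvtColor(im,cv2.COLOR_RGB2GRAY)
    return cv2.remap(g,q[:,0].reshape(len(rs),-1),q[:,1].reshape(len(rs),-1),cv2.INTER_LINEAR).astype(float)
def phase(im,rs=np.arange(48,66,3)):
    p=polar(im,rs,105).mean(0)
    ok=(p>50)            # drop black (reader, logger)
    A=np.c_[np.cos(6*TH),np.sin(6*TH),np.ones(720),np.cos(TH),np.sin(TH)][ok]
    x=np.linalg.lstsq(A,-p[ok],rcond=None)[0]
    return np.arctan2(x[1],x[0])/6, np.hypot(x[0],x[1]), ok.mean()   # hole angle mod 60deg
def near(ph,pred): return ph+np.round((pred-ph)/(np.pi/3))*np.pi/3
E
python3 - <<'E'
from ang import *
ld=lambda f:cv2.imread(f"pics/{f}.png")[:,:,::-1].copy()
for f,l,p in (("scene0",(344,276),(410,254)),("s2",(343.7,275.8),(409.7,254)),("s3",(361.6,242.8),(393,288))):
    L=onz("scene",l,117)[:2]-W; P=onz("scene",p,150)[:2]-W
    print(f,"log",np.arctan2(L[1],L[0]),np.hypot(*L),"peg",np.arctan2(P[1],P[0]),np.hypot(*P),"phase",phase(ld(f)))
p=polar(ld("s2"),np.arange(30,100,5),105); print(np.round(p.min(1)),np.round(p.mean(1)))
E
```

```text
scene0 log -0.7421948709403334 79.8334006908407 peg 2.3254791375088653 76.71704067206714 phase (np.float64(-0.27563022060588294), np.float64(43.26600517228328), np.float64(1.0))
s2 log -0.7510312805600791 80.3337180618806 peg 2.327403694615603 76.04345589938941 phase (np.float64(-0.27615703478199416), np.float64(44.19636888997424), np.float64(1.0))
s3 log -2.1822831611074722 77.77534476404155 peg 0.9099816773457668 78.9519809176868 phase (np.float64(0.401671786442769), np.float64(43.448828159213235), np.float64(0.8888888888888888))
[135. 148. 148. 123.  68.  63.  64.  56.  15.  15.  15.  14.  17.  29.] [149. 151. 151. 148. 128. 113. 109. 103. 101. 108. 125. 133. 134. 136.]
```

```bash
cat > m.py <<'E'
from ang import *
import sys
# usage: m.py pred_logger_angle
s=arm.state(); im=snap("scene"); ph,a,ok=phase(im)
th=near(ph-np.pi/6,float(sys.argv[1]))
print("t %.3f th %.3f amp %.0f ok %.2f"%(s["clock"],th,a,ok), s["tcp_pos"].round(1), arm.state()["clock"])
E
python3 -m crank '0 0 0 0 0 0 1;0 0 0 0 0 0 1;0 0 0 0 0 0 1' >/dev/null; python3 m.py -2.8; python3 -m crank '0 0 0 0 0 0 1;0 0 0 0 0 0 1' >/dev/null;  python3 m.py -3.1
```

```text
t 9.925 th -2.791 amp 40 ok 0.92 [536.7 166.7 195.2] 9.975
t 10.225 th -3.200 amp 42 ok 0.89 [536.9 166.7 195.1] 10.275
```

```bash
cat > plan.py <<'E'
from ang import *
import sys
# plan.py t_meas th_meas omega start_x start_y n [phi_hold] : rows following the logger
t,th,w,x,y,n=map(float,sys.argv[1:7]); hold=float(sys.argv[7]) if len(sys.argv)>7 else None
t0=arm.state()["clock"]; a=.043*abs(w)+.021
for k in range(1,int(n)+1):
    d=t0+k/8+.04-t; p=th+w*d+a*d*d/2
    if hold is not None: p=min(p,hold)
    q=(W+80*np.array([np.cos(p),np.sin(p)])-[x,y])/250
    print("%d:%.3f %.3f"%(k,*q),end="; ")
print("\nend th pred (no lead) %.3f"%(p-w*.04),"omega end %.3f"%(w+a*d),"final xy",(W+80*np.array([np.cos(p),np.sin(p)])).round(1))
E
python3 plan.py 10.225 -3.2 -1.335 536.9 166.7 20 -4.65
```

```text
1:0.000 -0.001; 2:0.000 -0.001; 3:0.000 -0.001; 4:0.000 -0.001; 5:0.000 -0.001; 6:0.000 -0.001; 7:0.000 -0.001; 8:0.000 -0.001; 9:0.037 -0.001; 10:0.086 -0.008; 11:0.133 -0.021; 12:0.177 -0.042; 13:0.217 -0.068; 14:0.252 -0.100; 15:0.282 -0.137; 16:0.307 -0.178; 17:0.324 -0.221; 18:0.336 -0.265; 19:0.340 -0.311; 20:0.338 -0.356; 
end th pred (no lead) -6.341 omega end -1.132 final xy [621.5  77.6]
```

```bash
python3 -m crank '0 0 0 0 0 0 1;0 0 0 0 0 0 1;0 0 0 0 0 0 1;0 0 0 0 0 0 1;0 0 0 0 0 0 1;0 0 0 0 0 0 1;0 0 0 0 0 0 1;0 0 0 .012 -.001 0 1;0 0 0 .042 -.001 0 1;0 0 0 .086 -.008 0 1;0 0 0 .133 -.021 0 1;0 0 0 .177 -.042 0 1;0 0 0 .217 -.068 0 1;0 0 0 .252 -.1 0 1;0 0 0 .282 -.137 0 1;0 0 0 .307 -.178 0 1;0 0 0 .324 -.221 0 1;0 0 0 .336 -.265 0 1;0 0 0 .340 -.311 0 1;0 0 0 .338 -.356 0 1' | head -2; python3 m.py -6.34
```

```text
clock: 12.78
tcp_pos: [621.3, 76.9, 195.0]
t 12.775 th -6.211 amp 34 ok 0.51 [621.3  76.9 195. ] 12.825
```

```bash
python3 - <<'E'
from ang import *
t=arm.state()["clock"]; a=snap("scene","s5"); t2=arm.state()["clock"]; b=snap("top","t5"); print(t,t2,phase(a))
cv2.imwrite("pics/c5.png",cv2.resize(np.hstack([a[190:330,310:450],b[195:335,170:310]])[:,:,::-1],None,fx=2.8,fy=2.8,interpolation=cv2.INTER_CUBIC))
E
```

```text
12.825 12.875 (np.float64(-0.49772171689163175), np.float64(34.78098748667908), np.float64(0.5180555555555556))
```

View pics/c5.png

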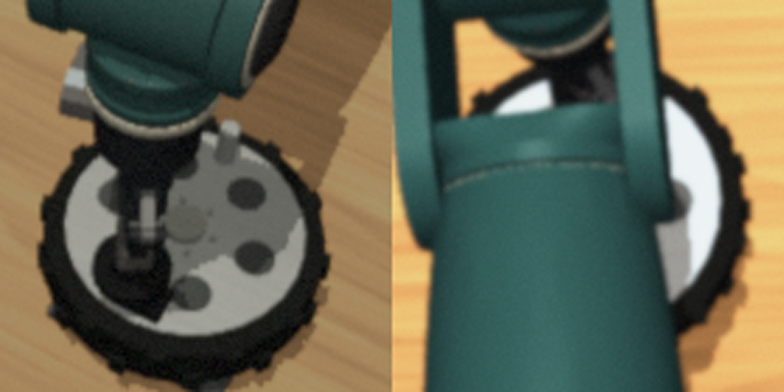

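The left half shows the peg top at scene pixel about (392,235) and a logger corner showing just behind the head, so the head leads slightly. The top view is mostly hidden by the arm.

```bash
python3 - <<'E'
from ang import *
P=onz("scene",(392.1,235.4),150)[:2]-W; print(np.arctan2(P[1],P[0])-3*np.pi,np.hypot(*P), arm.state()["clock"])
E
python3 plan.py 12.825 -6.262 -1.10 621.5 77.6 20
```

```text
-12.529510931728701 78.96871534141214 12.925
1:-0.009 -0.049; 2:-0.024 -0.090; 3:-0.043 -0.128; 4:-0.067 -0.163; 5:-0.095 -0.194; 6:-0.127 -0.221; 7:-0.162 -0.244; 8:-0.199 -0.261; 9:-0.237 -0.274; 10:-0.277 -0.282; 11:-0.317 -0.284; 12:-0.356 -0.282; 13:-0.395 -0.275; 14:-0.432 -0.263; 15:-0.467 -0.247; 16:-0.500 -0.227; 17:-0.530 -0.204; 18:-0.557 -0.178; 19:-0.580 -0.148; 20:-0.599 -0.117; 
end th pred (no lead) -8.884 omega end -0.920 final xy [471.7  48.4]
```

```bash
sed -i 's/+\.04-t/-t/; s/a=\.043\*abs(w)+\.021/a=1.4*(.043*abs(w)+.021)/; s/(p-w\*\.04)/p/' plan.py
python3 plan.py 12.825 -6.255 -1.04 621.5 77.6 16
```

```text
1:-0.005 -0.029; 2:-0.015 -0.068; 3:-0.031 -0.105; 4:-0.050 -0.140; 5:-0.074 -0.171; 6:-0.100 -0.199; 7:-0.130 -0.223; 8:-0.162 -0.244; 9:-0.195 -0.260; 10:-0.230 -0.272; 11:-0.265 -0.280; 12:-0.301 -0.284; 13:-0.337 -0.284; 14:-0.371 -0.280; 15:-0.405 -0.272; 16:-0.437 -0.261; 
end th pred (no lead) -8.236 omega end -0.847 final xy [512.2  12.3]
```

```bash
python3 -m crank '0 0 0 -.005 -.029 0 1;0 0 0 -.015 -.068 0 1;0 0 0 -.031 -.105 0 1;0 0 0 -.05 -.14 0 1;0 0 0 -.074 -.171 0 1;0 0 0 -.1 -.199 0 1;0 0 0 -.13 -.223 0 1;0 0 0 -.162 -.244 0 1;0 0 0 -.195 -.26 0 1;0 0 0 -.23 -.272 0 1;0 0 0 -.265 -.28 0 1;0 0 0 -.301 -.284 0 1;0 0 0 -.337 -.284 0 1;0 0 0 -.371 -.28 0 1;0 0 0 -.405 -.272 0 1;0 0 0 -.437 -.261 0 1' | head -4; python3 m.py -8.236
```

```text
clock: 14.92
tcp_pos: [511.6, 12.7, 195.1]
tool_rot: [0.493, 0.87, 0.0, 0.0]
ft_force: [0.6, -0.4, -1.2]
t 14.925 th -8.285 amp 43 ok 1.00 [511.6  12.7 195.1] 14.975
```

```bash
python3 plan.py 14.925 -8.285 -.88 512.2 12.3 20
```

```text
1:-0.057 0.030; 2:-0.085 0.050; 3:-0.110 0.073; 4:-0.132 0.099; 5:-0.151 0.126; 6:-0.167 0.154; 7:-0.180 0.184; 8:-0.190 0.214; 9:-0.197 0.245; 10:-0.200 0.276; 11:-0.201 0.307; 12:-0.198 0.337; 13:-0.193 0.366; 14:-0.185 0.395; 15:-0.175 0.422; 16:-0.163 0.448; 17:-0.149 0.472; 18:-0.132 0.495; 19:-0.115 0.515; 20:-0.095 0.534; 
end th pred (no lead) -10.261 omega end -0.670 final xy [488.4 145.9]
```

```bash
python3 -m crank '0 0 0 -.05 .027 0 1;0 0 0 -.084 .05 0 1;0 0 0 -.11 .073 0 1;0 0 0 -.132 .099 0 1;0 0 0 -.151 .126 0 1;0 0 0 -.167 .154 0 1;0 0 0 -.18 .184 0 1;0 0 0 -.19 .214 0 1;0 0 0 -.197 .245 0 1;0 0 0 -.2 .276 0 1;0 0 0 -.201 .307 0 1;0 0 0 -.198 .337 0 1;0 0 0 -.193 .366 0 1;0 0 0 -.185 .395 0 1;0 0 0 -.175 .422 0 1;0 0 0 -.163 .448 0 1;0 0 0 -.149 .472 0 1;0 0 0 -.132 .495 0 1;0 0 0 -.115 .515 0 1;0 0 0 -.095 .534 0 1' | head -4; python3 m.py -10.261;python3 plan.py 17.475 -10.261 -.67 488.4 145.9 14
```

```text
clock: 17.48
tcp_pos: [488.7, 146.3, 195.0]
tool_rot: [0.493, 0.87, -0.0, -0.0]
ft_force: [1.4, -0.2, -2.4]
t 17.475 th -10.352 amp 43 ok 1.00 [488.7 146.3 195. ] 17.525
1:0.029 0.023; 2:0.051 0.037; 3:0.073 0.050; 4:0.097 0.060; 5:0.120 0.068; 6:0.144 0.075; 7:0.168 0.079; 8:0.192 0.082; 9:0.216 0.082; 10:0.239 0.081; 11:0.262 0.079; 12:0.284 0.075; 13:0.306 0.069; 14:0.327 0.062; 
end th pred (no lead) -11.354 omega end -0.544 final xy [570.1 161.4]
```

```bash
python3 plan.py 17.475 -10.352 -.72 488.4 145.9 14
```

```text
1:0.056 0.040; 2:0.081 0.053; 3:0.106 0.064; 4:0.133 0.072; 5:0.159 0.078; 6:0.185 0.081; 7:0.212 0.082; 8:0.238 0.082; 9:0.263 0.079; 10:0.288 0.074; 11:0.312 0.067; 12:0.335 0.059; 13:0.357 0.049; 14:0.377 0.038; 
end th pred (no lead) -11.530 omega end -0.589 final xy [582.8 155.3]
```

```bash
python3 -m crank '0 0 0 .045 .033 0 1;0 0 0 .079 .052 0 1;0 0 0 .106 .064 0 1;0 0 0 .133 .072 0 1;0 0 0 .159 .078 0 1;0 0 0 .185 .081 0 1;0 0 0 .212 .082 0 1;0 0 0 .238 .082 0 1;0 0 0 .263 .079 0 1;0 0 0 .288 .074 0 1;0 0 0 .312 .067 0 1;0 0 0 .335 .059 0 1;0 0 0 .357 .049 0 1;0 0 0 .377 .038 0 1' | head -2; python3 m.py -11.53; python3 plan.py 19.225 -11.53 -.6 582.8 155.3 12
```

```text
clock: 19.27
tcp_pos: [583.0, 155.3, 195.1]
t 19.275 th -11.498 amp 42 ok 0.67 [583.  155.3 195.1] 19.325
1:0.035 -0.024; 2:0.053 -0.039; 3:0.069 -0.055; 4:0.084 -0.072; 5:0.098 -0.090; 6:0.110 -0.108; 7:0.120 -0.127; 8:0.130 -0.146; 9:0.137 -0.165; 10:0.144 -0.185; 11:0.149 -0.205; 12:0.153 -0.224; 
end th pred (no lead) -12.406 omega end -0.495 final xy [621.   99.3]
```

```bash
python3 -m crank '0 0 0 0 0 .12 1;0 0 0 0 0 .25 1;0 0 0 0 -.05 .3 1;0 0 0 -.05 -.2 .3 1;0 0 0 -.1 -.4 .3 1;0 0 0 -.2 -.6 .3 1;0 0 0 -.25 -.8 .3 1;0 0 0 -.3 -1 .3 1' | head -2;  python3 -m crank '0 0 0 -.1 -.2 0 1;0 0 0 -.15 -.4 0 1;0 0 0 -.25 -.6 0 1;0 0 0 -.256 -.7 0 1;0 0 0 -.256 -.725 0 1;0 0 0 -.256 -.725 -.2 1;0 0 0 -.256 -.725 -.4 1;0 0 0 -.256 -.725 -.58 1;0 0 0 -.256 -.725 -.68 1;0 0 0 -.256 -.725 -.74 1;0 0 0 -.256 -.725 -.76 1;0 0 0 -.256 -.725 -.77 1;0 0 0 -.256 -.725 -.77 1'
```

```text
clock: 20.32
tcp_pos: [506.5, -96.6, 269.3]
clock: 21.95
tcp_pos: [443.9, -276.0, 78.3]
tool_rot: [0.493, 0.87, -0.0, 0.001]
ft_force: [0.3, -0.1, -2.6]
finger_gap: 0.316
grasp_force: 79.6
```

Now I'll lower slowly until it touches, watching the force.

```bash
python3 -m crank '0 0 0 0 0 -.008 1;0 0 0 0 0 -.016 1;0 0 0 0 0 -.02 1;0 0 0 0 0 -.02 1' | sed -n '1,2p;4p'; python3 -m crank '0 0 0 0 0 -.003 1;0 0 0 0 0 -.005 1;0 0 0 0 0 -.005 1' | sed -n '1,2p;4p'
```

```text
clock: 22.45
tcp_pos: [443.6, -275.8, 72.5]
ft_force: [0.7, -0.5, -2.1]
clock: 22.82
tcp_pos: [443.8, -275.9, 71.7]
ft_force: [-1.0, 1.7, 5.8]
```

```bash
python3 -m crank '0 0 0 0 0 0 .2;0 0 0 0 0 0 0;0 0 0 0 0 0 -.3;0 0 0 0 0 0 -1;0 0 0 0 0 0 -1;0 0 0 0 0 0 -1;0 0 0 0 0 0 -1;0 0 0 0 0 .1 -1;0 0 0 0 0 .3 -1;0 0 0 0 0 .5 -1;0 0 0 0 0 .7 -1;0 0 0 0 0 .7 -1'; python3 - <<'E'
from h import *
a=snap("scene","s9");w=snap("wrist")
cv2.imwrite("pics/c9.png",np.hstack([cv2.resize(a[120:360,220:460],(400,400)),cv2.resize(w[100:340,180:420],(400,400))])[:,:,::-1])
E
```

```text
clock: 24.32
tcp_pos: [444.5, -276.4, 250.6]
tool_rot: [0.493, 0.87, -0.0, 0.003]
ft_force: [0.2, -0.4, -0.3]
finger_gap: 0.996
grasp_force: 0.0
```

View pics/c9.png

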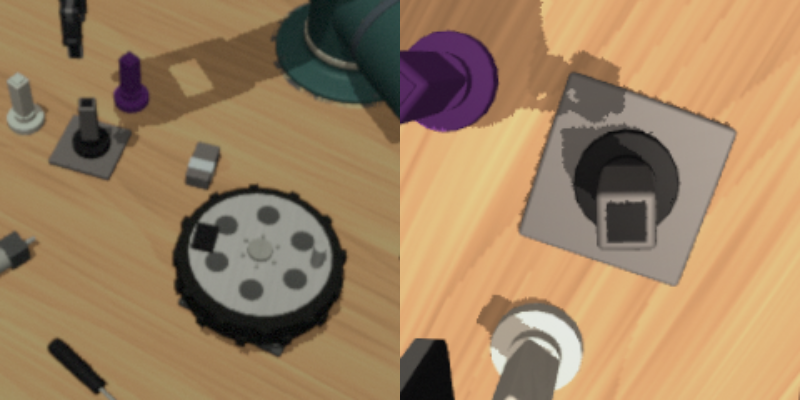

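The reader stands upright in the middle of its pad (crop (627,180)), released. The wheel coasts freely and the bystanders visible in the crop look unmoved.

```bash
python3 -c "
from station import arm
print(arm.hand_in())"
```

```text
the job is handed in; nothing more can be done
None
```

I handed the job in at about 24 s: the wheel coasted at about 1.36 rad/s after the push, I held the reader over the logger for about 8 s (the head led it by up to about 15 mm early on, 7 mm or less after), and it now stands released on its pad; the hand-in gave no verdict.

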